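# Restock the pantry tray, new tins behind old

### The arm

A 6-joint arm with a two-finger parallel gripper is mounted at the origin on the work surface. World frame = base frame: x ahead of the robot, y to its left, z up, the work surface at z = 0. Lengths are in mm, angles in rad, forces in N, time in s.
With the tool pointing down it reaches from about 350 to 975 mm from the base axis. Payload 7.1 kg.
Tool frame: the origin (TCP) lies midway between the tips of the shut fingers; the grasp point (between the pads) lies 19 mm behind it (ctrl.grip_depth is the distance from the TCP to the grasp point, in mm); z points along the fingers, y is the line along which they close (so a half turn about z gives the same grasp; the last joint's range is limited). The gripper opens to 88 mm and grips with 3 to 60 N. Pads are 20 mm wide; open, the fingers measure 115 mm over their backs; the gripper's body (75 mm by 178 mm) begins 61 mm behind the grasp point.
Start: joints at [1.122, 0.423, 1.63, -0, 1.089, -0.019], TCP at [260.398, 568.153, 222.675] pointing down, gripper open.
Joint ranges: [-3, 3], [-0.9, 2.11], [0.09, 2.58], [-1.31, 4.45], [0.11, 2.69], [-2.54, 2.54]. Speed limits (rad/s): [2.39, 2.39, 3.01, 3.14, 3.14, 3.14].

### API

Orientations are given as a rotation vector (axis times angle).
In Python, from workcell import ctrl, cams gives the robot as it stands.
- The arm moves only by the tool move_arm, never from a script. Its argument "steps" is a list of rows, each a list of 3 entries, a list of its own where there are three numbers: the shift along the tool's x, y, z in units of 25 mm (1.0 is 25 mm), then the turn about the tool's z in units of 5 degrees (1.0 is 5 degrees), then the closure, from 0 (fully open) to 1 (shut). A call has 1 to 20 rows; each row shifts and turns the commanded pose from where the row before left it, along the tool's axes as they then stand; what a row does not reach is not made up. A row lasts 1/12 s, in which the tool goes at most 41.7 mm and 7.16 degrees, less where a joint would pass 70% of its speed; a pose out of reach is approached as far as the arm can. A call is refused whole if a number of a shift passes 1 or a number of a turn 1, either way. A call with a gripper value outside its range is refused whole. The fingers move at their own pace and stop on an object; the grip force is fixed at half the most. Time passes only in rows, so rows that do not move let the fingers close. It gives the time, the measured TCP pose, the force, the opening and the grip force at its end, in the units of the state.
- ctrl.get_obs(): the state, without advancing time (a new reading comes with each control period).
- cams.get_image(name): name is "scene" or "top" or "wrist"; returns a dict with "image" (384x512x3 uint8, red, green, blue), "camera_matrix" (3x3 intrinsics, pixels), "xyz" and "rotation" of the camera in the world; the wrist camera has in their place "mount" (4x4, takes a point from camera to tool coordinates, whose origin is the TCP and whose axes are the flange's). Camera axes: x right, y down, z forward; pixel columns grow to the right and rows downward; lengths in mm; the calibration is good to about 2 mm. A picture is of the moment at which its call begins: read the wrist's pose just before it. There is no depth.
- ctrl.close_job(): hands the job in; it is judged then, once.
Trained networks look in the newest picture that a camera, given by its name, has taken for a name from the list of things; names that differ only in an ending like _2 or _b are one class to them, and where a whole thing is asked for, a point or a joint stands for the part that bears it (a point fixed in the world has none). Each returns a list of dicts, best first, with "p" (0 to 1); they miss things now and then, are a little off and sometimes report something else, mostly with a low value. They report only what shows in the picture. A call takes as long as a camera call. They do not tell look-alikes from the thing itself.
- cams.boxes_of(camera, thing): "rect" ([centre column, centre row, width, height] in pixels, round what is visible of it).
- cams.cut_out(camera, thing): "pixels" (384x512 bool, what is visible of it) and "rect" ([centre column, centre row, width, height] in pixels, round what is visible of it).
The state is a dict: "t": time; "qpos": joint angles; "qvel": joint speeds; "joint_torque": joint torques, N m; "ee_pos": TCP position; "orientation": TCP orientation; "ft_force": force on the tool from outside, world axes, zero at the start; "moment": the same for the moment, N m; "width": finger opening in mm; "grasp_force": force on a finger pad.
Only numpy, scipy, OpenCV 4.12 (cv2) and the standard library are available. Lean on these libraries where they do the work, as an engineer would, in place of code of your own. Each camera call takes 0.05 s, during which the arm holds its last target. There are 200 camera calls.

### The job

Put away the three new tins standing loose among the groceries: set each one upright in the wire tray directly behind the old tin of the same shape and size, on the side of the tray's tall back rail, so that the old ones get used first. Stand each close up behind its twin (no more than about 25 mm between them), in line with it and, for the rectangular tin, turned the same way; set them down rather than dropping them. Leave the old tins, the glass jar, the carton and the spice jar where they are.

Things in the scene. Friction and masses are not known exactly. Their poses are not given: they have to be found in the camera images.
- tray: Fixed chrome wire tray with grey liner, 250 mm front to back (x), 370 mm wide (y). Origin: centre of its underside; the liner tins stand on is 10 mm higher. Front (-x, nearer the robot): wire lip 20 mm high; sides 33 mm; back (+x): rail 63 mm. No dividers. Three lanes at y about -106, 0, 106 mm, an old tin in the front half of each (x about -62 mm), empty behind.
- old_soup: Old soup tin, upright cylinder 66 mm across and 102 mm tall, steel with a plain paper label, 0.36 kg, standing in the front half of the tray in one of the three lanes; origin at the centre of its underside, z up. Its x points to the back of the tray.
- old_fish: Old flat fish tin, squat upright cylinder 65 mm across and only 40 mm tall, steel with a paper band, 0.15 kg, standing in the front half of the tray in one of the three lanes; origin at the centre of its underside, z up. Its x points to the back of the tray.
- old_meat: Old luncheon-meat tin, rectangular with rounded corners, 98 mm long (its x), 56 mm wide (its y), 82 mm tall (z), steel with a paper label, 0.39 kg, standing in the front half of the tray in one of the three lanes, its long side front to back; origin at the centre of its underside, z up, x to the back of the tray.
- new_soup: New soup tin, upright cylinder 66 mm across and 102 mm tall, steel with a plain paper label, 0.36 kg, standing loose on the worktop on the robot's right (-y side of the tray) among other groceries; origin at the centre of its underside, z up.
- new_fish: New flat fish tin, squat upright cylinder 65 mm across and only 40 mm tall, steel with a paper band, 0.15 kg, standing loose on the worktop on the robot's right (-y side of the tray) among other groceries; origin at the centre of its underside, z up.
- new_meat: New luncheon-meat tin, rectangular with rounded corners, 98 mm long (its x), 56 mm wide (its y), 82 mm tall (z), steel with a paper label, 0.39 kg, standing loose on the worktop on the robot's right (-y side of the tray) among other groceries, turned any way within about 35 degrees; origin at the centre of its underside, z up.
- jar: Glass jar with a steel lid, 64 mm across, 118 mm tall, among the groceries: to be left alone; origin at the centre of its underside, z up.
- carton: Small cardboard carton standing upright, 50 mm (its x) by 70 mm (its y), 105 mm tall, among the groceries: to be left alone; origin at the centre of its underside, z up.
- spice: Spice jar with a black cap, 45 mm across, 100 mm tall, beyond the groceries: to be left alone; origin at the centre of its underside, z up.
Mind the look-alikes: they are no part of the job. What is shaped like the new_meat but purple is not meant.

How it is judged (in metres and radians):
At the end, for the whole second after the job is handed in: Each new tin upright and at rest on the liner behind the old tin of its kind: within 15 mm of its line, gap at most 40 mm (meat tin 30 mm, long side within 0.25 rad of the old one's). Old tins upright within 15 mm of their start; jar, carton and spice jar within 20 mm (x of new_soup in the frame of old_soup between 0.06 and 0.106 m and y of new_soup in the frame of old_soup between -0.015 and 0.015 m and z of new_soup in the frame of tray between 0.005 and 0.015 m and angle between each of new_soup, old_soup, new_fish, old_fish, new_meat, old_meat's own z axis and vertical below 0.1 rad and linear speed of each of new_soup, old_soup, new_fish, old_fish, new_meat, old_meat below 0.02 m/s and angular speed of each of new_soup, new_fish, new_meat below 0.2 rad/s and distance of each of old_soup, old_fish, old_meat from where it was at the start of the episode below 0.015 m and x of new_fish in the frame of old_fish between 0.059 and 0.105 m and y of new_fish in the frame of old_fish between -0.015 and 0.015 m and z of new_fish in the frame of tray between 0.005 and 0.015 m and x of new_meat in the frame of old_meat between 0.092 and 0.128 m and y of new_meat in the frame of old_meat between -0.015 and 0.015 m and z of new_meat in the frame of tray between 0.005 and 0.015 m and angle between the x axis of new_meat and the x axis of old_meat, either way round below 0.25 rad and distance of each of jar, carton, spice from where it was at the start of the episode below 0.02 m); the robot touches nothing.
It fails at once if a new tin is let fall (faster than 0.7 m/s with no finger on it: a drop of more than about 25 mm) ((linear speed of new_soup above 0.7 m/s and contact force between the fingers and new_soup below 0.2 N) or (linear speed of new_fish above 0.7 m/s and contact force between the fingers and new_fish below 0.2 N) or (linear speed of new_meat above 0.7 m/s and contact force between the fingers and new_meat below 0.2 N)).
It fails at once if an old tin is shifted more than 20 mm or tipped (distance of any of old_soup, old_fish, old_meat from where it was at the start of the episode above 0.02 m or angle between any of old_soup, old_fish, old_meat's own z axis and vertical above 0.3 rad).
It fails at once if the glass jar, the carton or the spice jar is shifted more than 20 mm or tipped (distance of any of jar, carton, spice from where it was at the start of the episode above 0.02 m or angle between any of jar, carton, spice's own z axis and vertical above 0.3 rad).
It also fails if it takes over 96 s, if anything falls off the work surface, if the arm or the gripper's body presses on something with over 40 N, if the wrist force passes 120 N, or if a joint passes its speed limit or range.

## Working session

There is one attempt and no reset: what is moved stays moved. The work goes in short steps, Python scripts to look and compute and a tool call to move; the robot and the scene stay as the last step left them, time stands still between calls to the robot, and variables do not carry over. Pictures are saved under pics/ and viewed, at most 14 in all, crops included, and the job is handed in when it is done.

Besides the shell and the picture viewer there is one more tool, called as name(argument=value, ...) on one line, values as JSON. move_arm: Moves the arm, as the interface text tells. Its arguments: {"type":"object","properties":{"steps":{"type":"array"}},"required":["steps"]}

```bash
mkdir -p pics
python3 - <<'E'
from workcell import ctrl,cams
import cv2
o=ctrl.get_obs(); print({k:o[k] for k in('t','ee_pos','orientation','width','qpos')})
for n in('top','scene'):
    d=cams.get_image(n); cv2.imwrite(f'pics/{n}0.png',cv2.resize(d['image'][:,:,::-1],(800,600)))
    print(n,d['camera_matrix'],d['xyz'],d['rotation'])
    for t in('old_soup','old_fish','old_meat','new_soup','new_fish','new_meat','jar','carton','spice','tray'):
        print(t,[([round(float(v)) for v in b['rect']],round(float(b['p']),2)) for b in cams.boxes_of(n,t)][:4])
E
```

```text
{'t': 0.0, 'ee_pos': array([260.16808432, 567.69479357, 221.93024286]), 'orientation': array([-6.69826011e-01, -3.06898651e+00,  2.22329559e-03]), 'width': 87.82441154331539, 'qpos': array([ 1.12200332e+00,  4.23819833e-01,  1.63065070e+00,  2.36459597e-05,
        1.08858229e+00, -1.90307676e-02])}
top [[352.01447502   0.         255.14087125]
 [  0.         352.01447502 188.87706117]
 [  0.           0.           1.        ]] [ 274.20589601  -57.06829525 1167.20470711] [-2.15008282  2.08754244 -0.1941229 ]
old_soup [([135, 209, 32, 26], 0.93)]
old_fish [([202, 201, 21, 21], 0.84), ([333, 213, 19, 22], 0.37)]
old_meat [([171, 202, 24, 31], 0.8)]
new_soup [([328, 165, 21, 23], 0.96)]
new_fish [([333, 213, 20, 25], 0.64)]
new_meat [([373, 252, 38, 34], 0.98), ([283, 211, 22, 35], 0.64)]
jar [([282, 159, 20, 27], 0.66)]
carton [([374, 185, 40, 29], 0.83)]
spice [([268, 121, 14, 25], 0.7)]
tray [([166, 186, 116, 93], 0.85)]
scene [[417.88777543   0.         254.9635314 ]
 [  0.         417.88777543 191.5060138 ]
 [  0.           0.           1.        ]] [1125.50336612  414.17083849  917.99191647] [-1.1839886  -2.40067174  0.90604369]
old_soup [([403, 234, 33, 44], 0.82)]
old_fish [([324, 213, 25, 30], 0.86)]
old_meat [([361, 221, 33, 52], 0.96)]
new_soup [([181, 167, 27, 39], 0.56)]
new_fish [([212, 144, 23, 24], 0.79)]
new_meat [([210, 106, 32, 32], 0.76)]
jar [([215, 191, 21, 39], 0.88)]
carton [([161, 136, 27, 44], 0.78), ([360, 220, 32, 56], 0.62)]
spice [([196, 232, 21, 36], 0.59)]
tray [([347, 257, 166, 129], 0.78)]
```

View pics/top0.png

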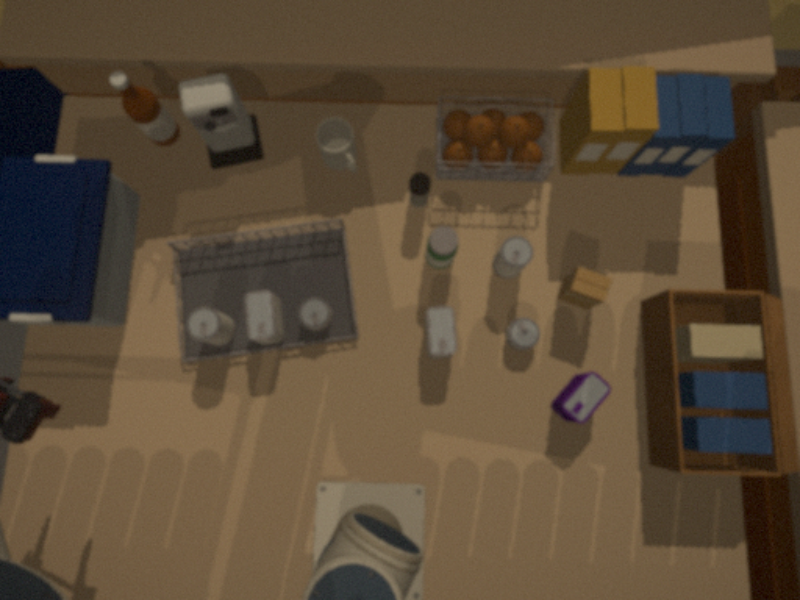

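View pics/scene0.png

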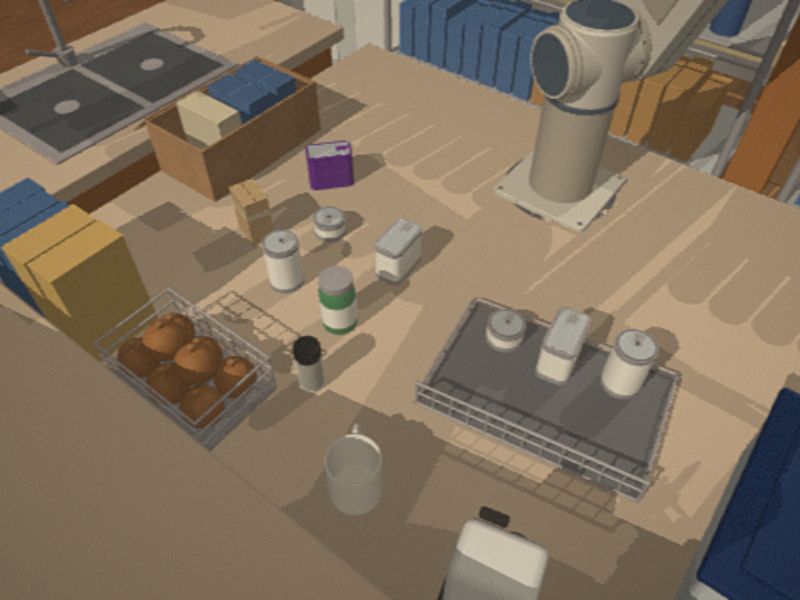

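The top view shows two shapes like the meat tin. The white one is at (440,331) of the 800-wide picture, native (283,211), and is plain. The purple one at (580,397), native (373,252), is the look-alike. The new soup tin is at (515,255), with the green-labelled jar at (441,247) beside it, and the new fish tin at (522,333). In the tray, left to right, stand soup, meat and fish. Next I'll fit the known solids to the masks in both views.

```bash
cat > h.py <<'E'
import numpy as np,cv2,json
from scipy.spatial.transform import Rotation as R
from scipy.optimize import minimize
from workcell import ctrl,cams
def cyl(d,h): 
    a=np.linspace(0,2*np.pi,40,endpoint=False); c=np.c_[np.cos(a),np.sin(a)]*d/2
    return np.vstack([np.c_[c,0*a],np.c_[c,0*a+h]])
def box(l,w,h,r=0):
    a=np.linspace(0,np.pi/2,6); P=[]
    for sx,sy in((1,1),(-1,1),(1,-1),(-1,-1)):
        P+=[(sx*(l/2-r+r*np.cos(t)),sy*(w/2-r+r*np.sin(t))) for t in a]
    P=np.array(P); return np.vstack([np.c_[P,0*P[:,0]],np.c_[P,0*P[:,0]+h]])
M=dict(soup=cyl(66,102),fish=cyl(65,40),meat=box(98,56,82,12),jar=cyl(64,118),carton=box(50,70,105),spice=cyl(45,100))
def view(n):
    o=ctrl.get_obs(); d=cams.get_image(n)
    if n=='wrist':
        T=np.eye(4);T[:3,:3]=R.from_rotvec(o['orientation']).as_matrix();T[:3,3]=o['ee_pos'];T=T@np.array(d['mount'])
    else:
        r=np.array(d['rotation']);T=np.eye(4);T[:3,3]=d['xyz'];T[:3,:3]=r if r.shape==(3,3) else R.from_rotvec(r).as_matrix()
    return d['image'],np.array(d['camera_matrix']),T
def proj(K,T,P):
    c=(P-T[:3,3])@T[:3,:3]; return (c[:,:2]/c[:,2:])@K[:2,:2].T+K[:2,2]
def ray(K,T,uv,z):
    v=T[:3,:3]@np.linalg.inv(K)@np.r_[uv,1]; return T[:3,3]+v*(z-T[2,3])/v[2]
def render(K,T,P):
    S=4; im=np.zeros((384*S,512*S),np.uint8); h=cv2.convexHull(((proj(K,T,P)+.5)*S).astype(np.float32))
    cv2.fillConvexPoly(im,h.round().astype(np.int32),1); return cv2.resize(im.astype(np.float32),(512,384),interpolation=cv2.INTER_AREA)
def fit(kind,z,views,x0,yaw=None):
    """views: list of (K,T,mask). minimise 1-IoU summed"""
    def f(p):
        t=p[2] if yaw is not None else 0; c,s=np.cos(t),np.sin(t)
        P=M[kind]@np.array([[c,s,0],[-s,c,0],[0,0,1]])+[p[0],p[1],z]
        return sum(1-np.minimum(r,m).sum()/np.maximum(r,m).sum() for K,T,m in views for r in [render(K,T,P)])
    p0=np.r_[x0,[yaw] if yaw is not None else []]
    sx=np.vstack([p0]+[p0+np.eye(len(p0))[i]*([20,20,.3][i]) for i in range(len(p0))])
    b=minimize(f,p0,method='Nelder-Mead',options=dict(initial_simplex=sx,xatol=.05,fatol=1e-4))
    return b.x.round(3),round(b.fun/len(views),3)
E
cat > m1.py <<'E'
from h import *
V={n:view(n) for n in('top','scene')}
masks={}
for n in V:
    for t in('old_soup','old_fish','old_meat','new_soup','new_fish','new_meat','jar','carton','spice'):
        masks[n,t]=cams.cut_out(n,t)
want={'new_meat':(283,211),'new_fish':(333,213),'old_fish':(202,201)}
for t in('old_soup','old_fish','old_meat','new_soup','new_fish','new_meat','jar','carton','spice'):
    k=t.split('_')[-1]; z=12 if t[:3]=='old' else 0; h=M[k][:,2].max()
    cs=masks['top',t]
    if t in want: cs=sorted(cs,key=lambda c:np.hypot(*(np.array(c['rect'][:2])-want[t])))
    if not cs: print(t,'none');continue
    c=cs[0]; _,K,T=V['top']; x0=ray(K,T,c['rect'][:2],z+h*.7)[:2]; vs=[(K,T,c['pixels'].astype(np.float32))]
    _,K2,T2=V['scene']; e=proj(K2,T2,np.array([[*x0,z+h/2]]))[0]
    for c2 in sorted(masks['scene',t],key=lambda c:np.hypot(*(np.array(c['rect'][:2])-e)))[:1]:
        if np.hypot(*(np.array(c2['rect'][:2])-e))<25: vs.append((K2,T2,c2['pixels'].astype(np.float32)))
    y={'meat':0.,'carton':0.}.get(k)
    for v in [[w] for w in vs]+[vs]: print(t,len(v),*fit(k,z,v,x0,y))
E
python3 m1.py
```

```text
old_soup 1 [411.873 329.027] 0.042
old_soup 1 [412.909 331.954] 0.033
old_soup 2 [412.148 331.24 ] 0.05
old_fish 1 [448.315 126.793] 0.104
old_fish 1 [449.169 128.459] 0.057
old_fish 2 [449.148 127.678] 0.085
old_meat 1 [4.34850e+02 2.26841e+02 1.63000e-01] 0.055
old_meat 1 [4.35582e+02 2.28326e+02 1.91000e-01] 0.045
old_meat 2 [4.35204e+02 2.27698e+02 1.90000e-01] 0.055
new_soup 1 [ 577.16  -281.199] 0.043
new_soup 1 [ 574.552 -278.639] 0.042
new_soup 2 [ 575.415 -279.421] 0.059
new_fish 1 [ 422.237 -307.734] 0.129
new_fish 1 [ 419.602 -305.396] 0.045
new_fish 2 [ 420.086 -306.087] 0.096
new_meat 1 [ 4.1725e+02 -1.3370e+02  9.4000e-02] 0.053
new_meat 1 [ 4.14239e+02 -1.32152e+02  1.34000e-01] 0.038
new_meat 2 [ 4.15688e+02 -1.32999e+02  1.11000e-01] 0.058
jar none
carton 1 [ 5.14246e+02 -4.24520e+02 -3.71000e-01] 0.075
carton 1 [ 5.12646e+02 -4.26509e+02 -4.09000e-01] 0.087
carton 2 [ 5.13876e+02 -4.24828e+02 -3.95000e-01] 0.083
spice 1 [721.003 -82.871] 0.074
spice 1 [719.929 -80.062] 0.155
spice 2 [720.019 -82.674] 0.118
```

Run:
```python
from h import *
d=cams.get_image('top')['image'][110:270,260:420,::-1]
cv2.imwrite('pics/crop.png',cv2.resize(d,(600,600),interpolation=cv2.INTER_CUBIC))
i,K,T=view('wrist'); print(K,T.round(2)); print(np.array(cams.get_image('wrist')['mount']).round(3))
```

```text
[[296.28210122   0.         259.46445541]
 [  0.         296.28210122 194.62397667]
 [  0.           0.           1.        ]] [[ 4.2000e-01  8.7000e-01  2.5000e-01  1.9162e+02]
 [ 9.1000e-01 -4.0000e-01 -1.2000e-01  6.0070e+02]
 [-0.0000e+00  2.8000e-01 -9.6000e-01  3.8503e+02]
 [ 0.0000e+00  0.0000e+00  0.0000e+00  1.0000e+00]]
[[-0.00000e+00 -9.61000e-01 -2.77000e-01  7.60720e+01]
 [ 1.00000e+00 -0.00000e+00 -1.00000e-03  9.35000e-01]
 [ 0.00000e+00 -2.77000e-01  9.61000e-01 -1.62362e+02]
 [ 0.00000e+00  0.00000e+00  0.00000e+00  1.00000e+00]]
```

View pics/crop.png

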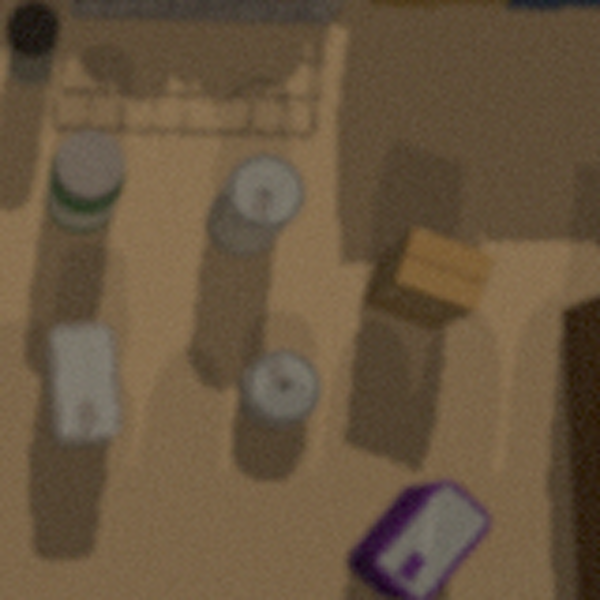

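The crop shows the plain meat tin at (85,380), the soup tin at (265,190), the fish tin at (282,387) and the purple look-alike at (430,545), which I'll leave. The two views agree to about 3 mm. The old tins lie along a tray yaw of about 0.18 rad. Fish first: I turn the tool and travel there.

move_arm(steps=[[[0,0,0],-0.9,0],[[0,0,0],-0.9,0],[[0,0,0],-0.9,0],[[0,0,0],-0.9,0],[[0,0,0],-0.9,0],[[0,0,0],-0.9,0],[[0,0,0],-0.9,0],[[-0.4,-1,0],0,0],[[-0.4,-1,0],0,0],[[-0.4,-1,0],0,0],[[-0.4,-1,0],0,0],[[-0.4,-1,0],0,0],[[-0.4,-1,0],0,0],[[-0.4,-1,0],0,0],[[-0.4,-1,0],0,0],[[-0.4,-1,0],0,0],[[-0.4,-1,0],0,0],[[-0.4,-1,0],0,0],[[-0.4,-1,0],0,0]])

```text
t: 3.83
ee_pos: [416.0, 283.5, 222.9]
orientation: [-0.188, 3.136, 0.0]
ft_force: [0.9, 0.4, 0.1]
width: 88.1
grasp_force: 0.0
```

```bash
cat > go.py <<'E'
import sys,numpy as np
from h import *
def need(x,y,z,ang):
    o=ctrl.get_obs(); A=R.from_rotvec(o['orientation']).as_matrix()
    d=(np.array([x,y,z])-o['ee_pos'])@A/25
    a=np.degrees(np.arctan2(A[1,1],A[0,1])); da=(ang-a+180)%360-180
    print('t',round(o['t'],2),'pos',o['ee_pos'].round(1),'ang',round(a,1),'| units',d.round(2),'turn',round(-da/5,2),'w',round(o['width'],1),'F',np.round(o['ft_force'],1),'q',o['qpos'].round(2))
if __name__=='__main__': need(*map(float,sys.argv[1:5]))
E
python3 go.py 340 -306 200 97
```

```text
t 3.83 pos [416.  283.5 222.9] ang 96.9 | units [  5.84 -23.05   0.91] turn -0.02 w 88.1 F [0.9 0.4 0.1] q [ 0.57  0.24  1.89 -0.    1.   -1.12]
```

```bash
cat > m2.py <<'E'
import sys
from h import *
# args: thing x y z [yaw]
I,K,T=view('wrist')
for a in sys.argv[1:]:
    t,x,y,z,*w=a.split(','); k=t.split('_')[1]; x,y,z=map(float,(x,y,z)); h=M[k][:,2].max()
    e=proj(K,T,np.array([[x,y,z+h/2]]))[0]
    cs=sorted(cams.cut_out('wrist',t),key=lambda c:np.hypot(*(np.array(c['rect'][:2])-e)))
    print(t,'exp',e.round(),[(np.round(c['rect']),round(float(c['p']),2)) for c in cs[:2]])
    if cs: print(fit(k,z,[(K,T,cs[0]['pixels'].astype(np.float32))],[x,y],float(w[0]) if w else None))
cv2.imwrite('pics/w.png',I[:,:,::-1])
E
python3 m2.py old_soup,412,331,10 old_meat,435,228,10,.18 old_fish,449,128,10; cp pics/w.png pics/w1.png
```

```text
old_soup exp [301. 181.] []
old_meat exp [210. 188.] [(array([205., 192.,  71.,  98.]), 0.73)]
(array([4.32034e+02, 2.27818e+02, 1.69000e-01]), np.float64(0.028))
old_fish exp [131. 185.] [(array([131., 183.,  61.,  60.]), 0.74)]
(array([445.887, 128.067]), np.float64(0.028))
```

View pics/w1.png

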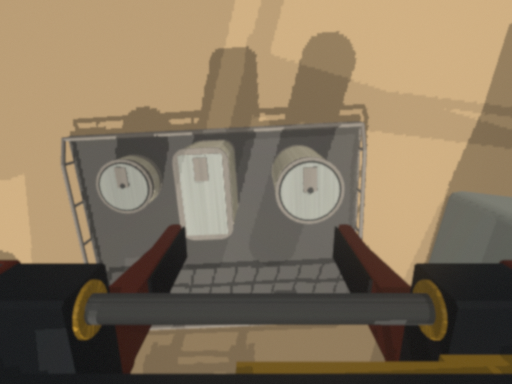

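move_arm(steps=[[[0.2,-1,0],0,0],[[0.2,-1,0],0,0],[[0.2,-1,0],0,0],[[0.2,-1,0],0,0],[[0.2,-1,0],0,0],[[0.2,-1,0],0,0],[[0.2,-1,0],0,0],[[0.2,-1,0],0,0],[[0.2,-1,0],0,0],[[0.2,-1,0],0,0],[[0.2,-1,0],0,0],[[0.2,-1,0],0,0],[[0.2,-1,0],0,0],[[0.2,-1,0],0,0],[[0.2,-1,0],0,0],[[0.2,-1,0],0,0],[[0.2,-1,0],0,0],[[0,-1,0],0,0],[[0,-1,0],0,0],[[0,-1,0],0,0]])

```text
t: 5.7
ee_pos: [391.6, -222.3, 222.8]
orientation: [-0.19, 3.135, -0.0]
ft_force: [0.5, -0.1, 0.0]
width: 88.0
grasp_force: 0.0
```

```bash
python3 m2.py new_fish,420,-306,0 new_meat,416,-133,0,.12 new_soup,575,-279,0; python3 go.py 420 -306 80 97
```

```text
new_fish exp [191. 186.] [(array([192., 187.,  56.,  56.]), 0.55)]
(array([ 417.611, -305.759]), np.float64(0.029))
new_meat exp [329. 204.] [(array([337., 206.,  76.,  99.]), 0.83), (array([ 87.,  58., 131., 113.]), 0.82)]
(array([ 4.13167e+02, -1.31872e+02,  8.20000e-02]), np.float64(0.149))
new_soup exp [199. 307.] [(array([196., 312.,  68.,  94.]), 0.93)]
(array([ 573.315, -278.821]), np.float64(0.398))
t 5.9 pos [ 391.1 -221.3  222.5] ang 96.9 | units [-0.74 -3.51  5.7 ] turn -0.03 w 87.6 F [0.  1.1 0.7] q [-0.54  0.16  2.    0.    0.98 -2.23]
```

The wrist view shows the old fish tin at (127,185), meat at (205,192) and soup at (310,189) in the tray. These agree with the earlier fit to 3 mm. Now the fish grasp.

move_arm(steps=[[[-0.2,-0.9,0.9],0,0],[[-0.2,-0.9,0.9],0,0],[[-0.2,-0.9,0.9],0,0],[[-0.1,-0.8,0.9],0,0],[[0,0,1],0,0],[[0,0,1],0,0],[[0,0,1],0,0],[[0,0,1],0,0],[[0,0,0.5],0,0],[[0,0,0.35],0,0],[[0,0,0],0,0],[[0,0,0],0,0]])

```text
t: 6.9
ee_pos: [419.2, -306.3, 11.9]
orientation: [-0.19, 3.136, -0.0]
ft_force: [0.2, 0.1, -0.1]
width: 88.0
grasp_force: 0.0
```

```bash
python3 go.py 419 -306 11 97
```

```text
t 6.9 pos [ 419.2 -306.3   11.9] ang 96.9 | units [0.01 0.01 0.04] turn -0.02 w 88.0 F [ 0.2  0.1 -0.1] q [-0.65  0.61  1.96  0.    0.57 -2.35]
```

move_arm(steps=[[[0,0,0],0,1],[[0,0,0],0,1],[[0,0,0],0,1],[[0,0,0],0,1],[[0,0,0],0,1],[[0,0,0],0,1],[[0,0,-0.4],0,1],[[0,0,-1],0,1],[[0,0,-1],0,1],[[0,0,-1],0,1],[[0,0,-1],0,1],[[0,0,-1],0,1],[[0,0,-1],0,1]])

```text
t: 7.98
ee_pos: [418.3, -306.5, 173.2]
orientation: [0.188, -3.136, 0.0]
ft_force: [0.9, 0.1, -0.7]
width: 64.4
grasp_force: 30.0
```

```bash
python3 go.py 524.5 142.2 172 99.7
```

```text
t 7.98 pos [ 418.3 -306.5  173.2] ang 96.9 | units [-6.36 17.31  0.05] turn -0.57 w 64.4 F [ 0.9  0.1 -0.7] q [-0.66  0.34  1.9  -0.    0.9  -2.35]
```

move_arm(steps=[[[-0.2,0.5,0],0,1],[[-0.36,0.96,0],0,1],[[-0.36,0.96,0],0,1],[[-0.36,0.96,0],0,1],[[-0.36,0.96,0],0,1],[[-0.36,0.96,0],0,1],[[-0.36,0.96,0],0,1],[[-0.36,0.96,0],0,1],[[-0.36,0.96,0],0,1],[[-0.36,0.96,0],0,1],[[-0.36,0.96,0],0,1],[[-0.36,0.96,0],0,1],[[-0.36,0.96,0],0,1],[[-0.36,0.96,0],0,1],[[-0.36,0.96,0],0,1],[[-0.36,0.96,0],0,1],[[-0.36,0.96,0],0,1],[[-0.36,0.96,0],0,1],[[-0.13,0.47,0],-0.6,1],[[0,0,0],0,1]])

```text
t: 9.65
ee_pos: [526.6, 144.3, 170.7]
orientation: [0.277, -3.129, -0.001]
ft_force: [-0.1, -0.3, -1.5]
width: 64.4
grasp_force: 30.0
```

```bash
python3 go.py 526.6 142 22 100; python3 m2.py new_fish,524,142,161 old_fish,447,128,10 old_meat,432,228,10,.17; cp pics/w.png pics/w2.png
```

```text
t 9.65 pos [526.6 144.3 170.7] ang 100.1 | units [ 0.01 -0.09  5.95] turn 0.03 w 64.4 F [-0.1 -0.3 -1.5] q [ 0.25  0.38  1.84  0.    0.92 -1.5 ]
new_fish exp [255. 244.] [(array([263., 241., 131., 112.]), 0.82)]
(array([524.777, 144.992]), np.float64(0.171))
old_fish exp [256. 103.] [(array([257., 101.,  66.,  71.]), 0.6)]
(array([446.055, 128.395]), np.float64(0.027))
old_meat exp [367. 106.] [(array([377., 104., 106., 130.]), 0.76)]
(array([4.32521e+02, 2.28171e+02, 1.69000e-01]), np.float64(0.03))
```

View pics/w2.png

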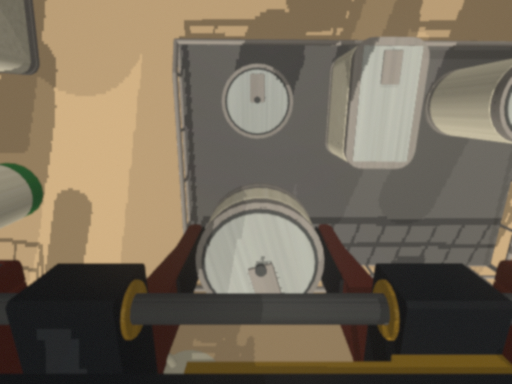

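The held fish tin at (262,255) is in line with its twin at (257,100), and the rail is clear behind it. Lowering.

move_arm(steps=[[[0,-0.1,1],0,1],[[0,0,1],0,1],[[0,0,1],0,1],[[0,0,1],0,1],[[0,0,0.8],0,1],[[0,0,0.5],0,1],[[0,0,0.3],0,1],[[0,0,0.2],0,1],[[0,0,0.1],0,1],[[0,0,0],0,1],[[0,0,0],0,1]])

```text
t: 10.77
ee_pos: [528.2, 139.4, 24.7]
orientation: [-0.27, 3.129, 0.0]
ft_force: [-0.3, 0.5, -1.2]
width: 64.4
grasp_force: 30.0
```

```bash
python3 go.py 526.6 142 22 100
```

```text
t 10.77 pos [528.2 139.4  24.7] ang 99.9 | units [0.04 0.11 0.11] turn -0.03 w 64.4 F [-0.3  0.5 -1.2] q [ 0.24  0.61  1.9  -0.    0.62 -1.51]
```

move_arm(steps=[[[0,0.06,0.06],0,1],[[0,0,0.04],0,1],[[0,0,0],0,1],[[0,0,0],0,1]])

```text
t: 11.1
ee_pos: [527.9, 141.2, 22.2]
orientation: [-0.27, 3.128, 0.001]
ft_force: [-1.4, 0.7, 5.9]
width: 64.7
grasp_force: 30.0
```

```bash
python3 go.py 526.6 142 22 100
```

```text
t 11.1 pos [527.9 141.2  22.2] ang 99.9 | units [0.04 0.04 0.01] turn -0.02 w 64.7 F [-1.4  0.7  5.9] q [ 0.24  0.62  1.9   0.    0.62 -1.5 ]
```

move_arm(steps=[[[0,0,0],0,0.1],[[0,0,0],0,0],[[0,0,0],0,0],[[0,0,0],0,0],[[0,0,0],0,0],[[0,0,-0.5],0,0],[[0,0,-1],0,0],[[0,0,-1],0,0],[[0,0,-1],0,0],[[0,0,-1],0,0],[[0,0,-1],0,0],[[0,0,-1],0,0],[[0,0,-1],0,0],[[0.2,-1,-0.5],0.75,0],[[0.2,-1,0],0,0],[[0.2,-1,0],0,0],[[0.2,-1,0],0,0],[[0.2,-1,0],0,0],[[0.2,-1,0],0,0]])

```text
t: 12.68
ee_pos: [514.7, -12.8, 222.4]
orientation: [-0.168, 3.136, -0.0]
ft_force: [0.8, 0.1, 0.2]
width: 88.3
grasp_force: 0.0
```

```bash
python3 go.py 394 -132.5 222 96.2
```

```text
t 12.68 pos [514.7 -12.8 222.4] ang 96.1 | units [ 5.31 -4.25  0.01] turn -0.01 w 88.3 F [0.8 0.1 0.2] q [-0.05  0.26  1.87 -0.    1.01 -1.73]
```

move_arm(steps=[[[0.9,-0.7,0],0,0],[[0.9,-0.7,0],0,0],[[0.9,-0.7,0],0,0],[[0.9,-0.7,0],0,0],[[0.9,-0.7,0],0,0],[[0.8,-0.7,0],0,0],[[0,0,0],0,0]])

```text
t: 13.27
ee_pos: [391.5, -131.9, 221.9]
orientation: [0.164, -3.136, 0.001]
ft_force: [-0.6, 0.6, -0.5]
width: 87.9
grasp_force: 0.0
```

```bash
python3 m2.py new_meat,414,-132,0,.1; python3 go.py 414 -132.5 36 96; cp pics/w.png pics/w3.png
```

```text
new_meat exp [257. 194.] [(array([259., 199.,  52.,  96.]), 0.9), (array([ 38.,  55.,  73., 107.]), 0.56)]
(array([ 4.12379e+02, -1.32521e+02,  8.30000e-02]), np.float64(0.048))
t 13.37 pos [ 394.3 -130.7  222.2] ang 96.0 | units [-0.77 -0.15  7.45] turn -0.0 w 87.7 F [-0.3 -1.   0.3] q [-0.35  0.11  2.07  0.    0.96 -2.02]
```

View pics/w3.png

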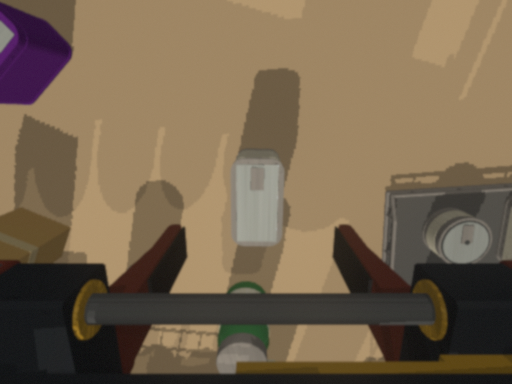

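The white meat tin at (258,200) lies square between the fingers. The green jar is at (245,325), clear of it. Descending to grasp.

move_arm(steps=[[[-0.25,-0.06,1],0,0],[[-0.25,-0.06,1],0,0],[[-0.25,0,1],0,0],[[0,0,1],0,0],[[0,0,1],0,0],[[0,0,1],0,0],[[0,0,1],0,0],[[0,0,0.45],0,0],[[0,0,0],0,0],[[0,0,0],0,1],[[0,0,0],0,1],[[0,0,0],0,1],[[0,0,0],0,1],[[0,0,0],0,1],[[0,0,0],0,1],[[0,0,0],0,1],[[0,0,0],0,1]])

```text
t: 14.78
ee_pos: [414.5, -131.6, 36.0]
orientation: [-0.167, 3.135, -0.001]
ft_force: [-0.1, -1.0, 7.5]
width: 55.7
grasp_force: 29.9
```

```bash
python3 go.py 541 247.5 200 100
```

```text
t 14.78 pos [ 414.5 -131.6   36. ] ang 96.1 | units [-6.66 14.53 -6.56] turn -0.78 w 55.7 F [-0.1 -1.   7.5] q [-0.33  0.5   2.14 -0.    0.5  -2.01]
```

move_arm(steps=[[[0,0,-0.5],0,1],[[0,0,-1],0,1],[[0,0,-1],0,1],[[0,0,-1],0,1],[[0,0,-1],0,1],[[0,0,-1],0,1],[[-0.3,0.6,-0.7],0,1],[[-0.5,1,-0.3],0,1],[[-0.5,1,0],0,1],[[-0.5,1,0],0,1],[[-0.5,1,0],0,1],[[-0.5,1,0],0,1],[[-0.5,1,0],0,1],[[-0.5,1,0],0,1],[[-0.5,1,0],0,1],[[-0.5,1,0],0,1],[[-0.5,1,0],0,1],[[-0.5,1,0],0,1],[[-0.5,1,0],0,1],[[-0.4,1,0],0,1]])

```text
t: 16.45
ee_pos: [543.5, 225.8, 197.0]
orientation: [0.168, -3.136, 0.001]
ft_force: [0.8, -0.6, -4.5]
width: 55.7
grasp_force: 29.9
```

move_arm(steps=[[[0,0.5,0],-0.4,1],[[0,0.4,0],-0.4,1],[[0,0,0],0,1],[[0,0,0],0,1]])

```text
t: 16.78
ee_pos: [540.0, 246.5, 197.2]
orientation: [0.278, -3.128, 0.001]
ft_force: [-0.5, -0.6, -4.6]
width: 56.0
grasp_force: 29.9
```

```bash
python3 go.py 541.9 246.8 46 100;  python3 m2.py new_fish,527,141,10 old_meat,433,228,10,.17 old_soup,412,331,10; cp pics/w.png pics/w4.png
```

```text
t 16.78 pos [540.  246.5 197.2] ang 100.2 | units [-0.09  0.    6.05] turn 0.03 w 56.0 F [-0.5 -0.6 -4.6] q [ 0.41  0.41  1.72 -0.    1.01 -1.34]
new_fish exp [167. 151.] [(array([167., 152.,  65.,  62.]), 0.61)]
(array([526.827, 141.806]), np.float64(0.02))
old_meat exp [259.  74.] [(array([260.,  64.,  74., 127.]), 0.61)]
(array([4.32008e+02, 2.28014e+02, 1.72000e-01]), np.float64(0.021))
old_soup exp [372.  70.] [(array([384.,  55., 113.,  99.]), 0.63)]
(array([409.641, 331.717]), np.float64(0.016))
```

View pics/w4.png

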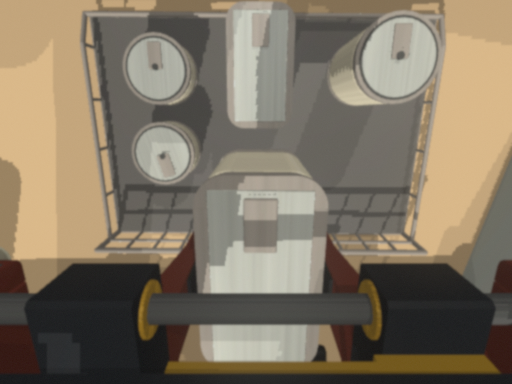

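The fish tin at (165,152) stands behind its twin at (158,68). The held meat tin at (262,260) is in line with its own twin at (260,64). Lowering.

move_arm(steps=[[[-0.06,0,1],0,1],[[0,0,1],0,1],[[0,0,1],0,1],[[0,0,1],0,1],[[0,0,0.8],0,1],[[0,0,0.5],0,1],[[0,0,0.3],0,1],[[0,0,0.2],0,1],[[0,0,0.1],0,1],[[0,0,0.05],0,1],[[0,0,0],0,1],[[0,0,0],0,1]])

```text
t: 17.98
ee_pos: [543.2, 247.6, 49.8]
orientation: [-0.277, 3.128, 0.001]
ft_force: [-0.2, -0.2, -4.5]
width: 55.7
grasp_force: 29.9
```

```bash
python3 go.py 541 246.8 46 100
```

```text
t 17.98 pos [543.2 247.6  49.8] ang 100.1 | units [ 0.09 -0.02  0.15] turn 0.03 w 55.7 F [-0.2 -0.2 -4.5] q [ 0.41  0.62  1.78 -0.    0.74 -1.34]
```

move_arm(steps=[[[0.04,0,0.06],0,1],[[0,0,0.05],0,1],[[0,0,0.03],0,1],[[0,0,0],0,1],[[0,0,0],0,1]])

```text
t: 18.4
ee_pos: [541.6, 247.2, 46.1]
orientation: [-0.277, 3.129, 0.0]
ft_force: [-4.0, -0.4, 5.3]
width: 55.9
grasp_force: 29.9
```

```bash
python3 go.py 541 246.8 46 100
```

```text
t 18.4 pos [541.6 247.2  46.1] ang 100.1 | units [ 0.03 -0.01  0.  ] turn 0.03 w 55.9 F [-4.  -0.4  5.3] q [ 0.41  0.63  1.79  0.    0.73 -1.34]
```

move_arm(steps=[[[0,0,0],0,0.2],[[0,0,0],0,0],[[0,0,0],0,0],[[0,0,0],0,0],[[0,0,0],0,0],[[0,0,-0.5],0,0],[[0,0,-1],0,0],[[0,0,-1],0,0],[[0,0,-1],0,0],[[0,0,-1],0,0],[[0,0,-1],0,0],[[0,0,-1],0,0],[[0.1,-0.7,-0.5],0,0],[[0.2,-1,0],0,0],[[0.2,-1,0],0,0],[[0.2,-1,0],0,0],[[0.2,-1,0],0,0],[[0.2,-1,0],0,0],[[0.2,-1,0],0,0],[[0.2,-1,0],0,0]])

```text
t: 20.07
ee_pos: [538.3, 49.9, 221.4]
orientation: [-0.277, 3.128, 0.0]
ft_force: [-0.4, 0.2, -0.2]
width: 87.6
grasp_force: 0.0
```

move_arm(steps=[[[0.15,-1,0],0,0],[[0.15,-1,0],0,0],[[0.15,-1,0],0,0],[[0.15,-1,0],0,0],[[0.15,-1,0],0,0],[[0.15,-1,0],0,0],[[0.15,-1,0],0,0],[[0.15,-1,0],0,0],[[0.15,-1,0],0,0],[[0.15,-1,0],0,0],[[0.15,-1,0],0,0],[[0.15,-1,0],0,0],[[0.15,-1,0],0,0],[[0,0,0],0,0]])

```text
t: 21.23
ee_pos: [547.8, -281.4, 221.5]
orientation: [-0.273, 3.128, -0.003]
ft_force: [0.4, 0.3, 0.3]
width: 87.7
grasp_force: 0.0
```

```bash
python3 m2.py new_soup,574,-279,0; python3 go.py 574 -279 46 100; cp pics/w.png pics/w5.png
```

```text
new_soup exp [257. 199.] [(array([258., 204.,  67.,  79.]), 0.93), (array([504., 235.,  14.,  59.]), 0.22)]
(array([ 573.241, -278.499]), np.float64(0.024))
t 21.33 pos [ 547.4 -278.1  221. ] ang 100.0 | units [-1.04 -0.22  7.  ] turn 0.0 w 87.7 F [-0.7  0.5 -0.9] q [-0.49  0.41  1.66  0.    1.08 -2.24]
```

View pics/w5.png

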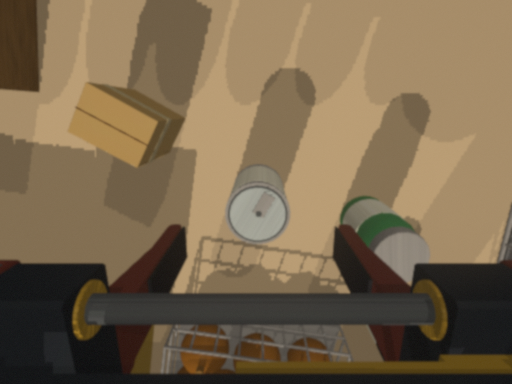

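The soup tin at (258,205) is centred between the fingers. The jar at (365,215) and the carton at (125,125) are clear. Descending.

move_arm(steps=[[[-0.5,0,0.7],0,0],[[-0.54,0,0.7],0,0],[[0,0,1],0,0],[[0,0,1],0,0],[[0,0,1],0,0],[[0,0,1],0,0],[[0,0,1],0,0],[[0,0,0.6],0,0],[[0,0,0],0,0],[[0,0,0],0,0.5],[[0,0,0],0,1],[[0,0,0],0,1],[[0,0,0],0,1],[[0,0,0],0,1],[[0,0,0],0,1],[[0,0,0],0,1],[[0,0,0],0,1]])

```text
t: 22.75
ee_pos: [574.5, -273.5, 47.2]
orientation: [-0.277, 3.127, -0.002]
ft_force: [-0.1, -1.1, 6.9]
width: 66.0
grasp_force: 30.0
```

```bash
python3 go.py 489.5 345.5 200 100
```

```text
t 22.75 pos [ 574.5 -273.5   47.2] ang 100.1 | units [-1.02 24.96 -6.16] turn 0.02 w 66.0 F [-0.1 -1.1  6.9] q [-0.46  0.67  1.69  0.    0.78 -2.21]
```

move_arm(steps=[[[0,0,-0.5],0,1],[[0,0,-1],0,1],[[0,0,-1],0,1],[[0,0,-1],0,1],[[0,0,-1],0,1],[[0,0,-1],0,1],[[0,0.5,-0.8],0,1],[[-0.05,1,0],0,1],[[-0.05,1,0],0,1],[[-0.05,1,0],0,1],[[-0.05,1,0],0,1],[[-0.05,1,0],0,1],[[-0.05,1,0],0,1],[[-0.05,1,0],0,1],[[-0.05,1,0],0,1],[[-0.05,1,0],0,1],[[-0.05,1,0],0,1],[[-0.05,1,0],0,1],[[-0.05,1,0],0,1],[[-0.05,1,0],0,1]])

```text
t: 24.42
ee_pos: [528.7, 63.4, 203.3]
orientation: [0.277, -3.128, -0.0]
ft_force: [0.2, 0.3, -3.8]
width: 65.8
grasp_force: 29.9
```

move_arm(steps=[[[-0.05,1,0],0,1],[[-0.05,1,0],0,1],[[-0.05,1,0],0,1],[[-0.05,1,0],0,1],[[-0.05,1,0],0,1],[[-0.05,1,0],0,1],[[-0.05,1,0],0,1],[[-0.05,1,0],0,1],[[0,1,0],0,1],[[0,1,0],0,1],[[0,1,0],0,1],[[0,0.5,0],0,1],[[0,0,0],0,1],[[0,0,0],0,1]])

```text
t: 25.58
ee_pos: [488.6, 346.8, 202.9]
orientation: [0.279, -3.128, 0.001]
ft_force: [0.7, -0.8, -1.9]
width: 65.8
grasp_force: 29.9
```

```bash
python3 go.py 488.3 345.2 57 100; python3 m2.py old_soup,410,331,10 new_meat,541,247,10,.17 new_fish,527,142,10; cp pics/w.png pics/w6.png
```

```text
t 25.58 pos [488.6 346.8 202.9] ang 100.2 | units [ 0.02 -0.06  5.84] turn 0.04 w 65.8 F [ 0.7 -0.8 -1.9] q [ 0.6   0.41  1.7  -0.    1.03 -1.15]
old_soup exp [257. 105.] [(array([258., 101.,  78.,  84.]), 0.75), (array([160., 215.,  83., 109.]), 0.3)]
(array([409.474, 331.635]), np.float64(0.015))
new_meat exp [163. 211.] [(array([158., 216.,  82., 109.]), 0.72)]
(array([5.39574e+02, 2.47348e+02, 1.57000e-01]), np.float64(0.121))
new_fish exp [ 79. 179.] [(array([ 79., 181.,  72.,  65.]), 0.77), (array([259., 101.,  80.,  86.]), 0.66)]
(array([527.148, 141.574]), np.float64(0.028))
```

View pics/w6.png

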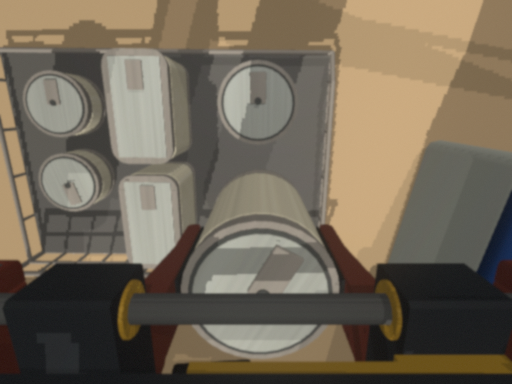

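The meat tin at (158,215) and the fish tin at (70,180) stand behind their twins. The held soup tin at (262,290) is in line with its twin at (258,100). Lowering.

move_arm(steps=[[[0,-0.04,1],0,1],[[0,0,1],0,1],[[0,0,1],0,1],[[0,0,1],0,1],[[0,0,0.8],0,1],[[0,0,0.4],0,1],[[0,0,0.25],0,1],[[0,0,0.15],0,1],[[0,0,0.1],0,1],[[0,0,0.05],0,1],[[0,0,0],0,1],[[0,0,0],0,1]])

```text
t: 26.78
ee_pos: [489.8, 346.4, 60.0]
orientation: [-0.277, 3.128, 0.001]
ft_force: [-0.0, -0.4, -2.4]
width: 65.6
grasp_force: 29.9
```

```bash
python3 go.py 488.3 345.2 57 100
```

```text
t 26.78 pos [489.8 346.4  60. ] ang 100.1 | units [ 0.07 -0.03  0.12] turn 0.03 w 65.6 F [-0.  -0.4 -2.4] q [ 0.6   0.61  1.77 -0.    0.76 -1.15]
```

move_arm(steps=[[[0,-0.02,0.05],0,1],[[0,0,0.04],0,1],[[0,0,0.03],0,1],[[0,0,0],0,1],[[0,0,0],0,1]])

```text
t: 27.2
ee_pos: [489.7, 345.6, 57.1]
orientation: [-0.277, 3.129, 0.0]
ft_force: [-1.7, -2.2, 5.9]
width: 66.0
grasp_force: 30.0
```

```bash
python3 go.py 488.3 345.2 57 100
```

```text
t 27.2 pos [489.7 345.6  57.1] ang 100.1 | units [ 0.06 -0.01  0.  ] turn 0.03 w 66.0 F [-1.7 -2.2  5.9] q [ 0.59  0.61  1.78 -0.    0.75 -1.15]
```

It touches the liner, so I release and rise, then back off to the left.

move_arm(steps=[[[0,0,0],0,0.2],[[0,0,0],0,0],[[0,0,0],0,0],[[0,0,0],0,0],[[0,0,0],0,0],[[0,0,-0.5],0,0],[[0,0,-1],0,0],[[0,0,-1],0,0],[[0,0,-1],0,0],[[0,0,-1],0,0],[[0,0,-1],0,0],[[0,0,-1],0,0],[[0,0,-1],0,0],[[0.9,0,-0.3],0,0],[[1,0,0],0,0],[[1,0,0],0,0],[[0,0,0],0,0],[[0,0,0],0,0]])

```text
t: 28.7
ee_pos: [417.4, 332.8, 252.3]
orientation: [-0.279, 3.128, 0.001]
ft_force: [0.2, 0.1, 0.3]
width: 87.4
grasp_force: 0.0
```

```bash
python3 m2.py new_soup,490,345,10 old_soup,410,331,10 new_meat,541,247,10,.17 old_meat,433,228,10,.17 new_fish,527,142,10 old_fish,447,128,10; python3 go.py 400 345 240 100; cp pics/w.png pics/w7.png; python3 -c "
from h import *
cv2.imwrite('pics/scene2.png',view('scene')[0][:,:,::-1])"
```

```text
new_soup exp [258. 230.] [(array([259., 238.,  60.,  71.]), 0.98)]
(array([488.282, 345.52 ]), np.float64(0.102))
old_soup exp [258. 168.] [(array([260., 171.,  64.,  72.]), 0.56)]
(array([409.463, 331.516]), np.float64(0.016))
new_meat exp [180. 250.] [(array([179., 249.,  63.,  87.]), 0.95)]
(array([5.39199e+02, 2.47666e+02, 1.55000e-01]), np.float64(0.514))
old_meat exp [174. 170.] [(array([170., 173.,  70.,  92.]), 0.83)]
(array([4.31903e+02, 2.27788e+02, 1.60000e-01]), np.float64(0.031))
new_fish exp [110. 222.] [(array([111., 223.,  61.,  55.]), 0.65), (array([100., 164.,  61.,  58.]), 0.24)]
(array([527.017, 141.155]), np.float64(0.021))
old_fish exp [101. 164.] [(array([101., 164.,  62.,  53.]), 0.72)]
(array([445.546, 128.214]), np.float64(0.026))
t 29.05 pos [418.6 332.8 251. ] ang 100.1 | units [0.65 0.61 0.44] turn 0.02 w 88.1 F [ 0.4 -0.2 -0.2] q [ 0.65  0.26  1.8  -0.    1.08 -1.1 ]
```

View pics/scene2.png

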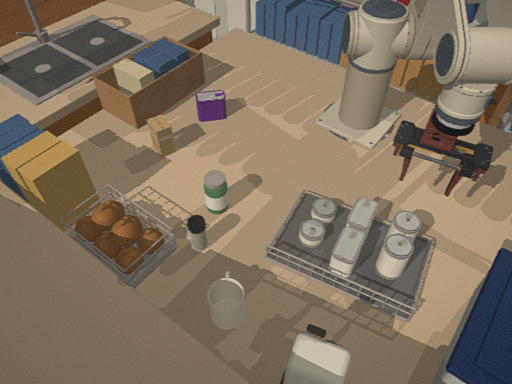

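All three tins stand behind their twins: soup at (393,255), meat at (347,250) and fish at (312,232). The jar, carton and spice jar are untouched, and the gripper is clear. Measured centre distances are about 80, 109 and 82 mm.

```bash
python3 -c "
from workcell import ctrl
print(ctrl.close_job())"
```

```text
the job is handed in; nothing more can be done
None
```

I handed the job in after about 29 s of robot time. By my last camera check, all three new tins stand behind their twins (gaps about 14 mm soup, 17 mm fish, 11 mm meat), but the hand-in returned no verdict.

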